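# Clear the untopped rice patty with the spatula

### The job

One of the three rice patties on the forming board has no meat topping: slide the spatula under that bare patty, carry it over to the low steel tray and let it slide off so that it lies flat on the tray's floor, right side up, never letting it fall. Then put the spatula back the way it lay, its handle in the rest's notch and its blade on the table. Touch the bare patty only with the spatula, never with the gripper, and leave the other two patties and the spice jar where they are.

Things in the scene. Friction and masses are not known exactly. Their poses are not given: they have to be found in the camera images.
- patty_bare: The bare rice patty: a firm tan disc, diameter 84 mm, height 24 mm (all sizes here in mm), about 120 g, with no dark slab on top. Origin: centre of its underside; z up. The underside is flat only to radius 26; from there it rises as a gentle cone to 6 above the board at radius 42, so a thin blade enters under its rim.
- patty_topped_a: Bystander: same kind of patty, with a dark brown meat slab (44 x 26 x 8) fixed on top. Origin: centre of its underside.
- patty_topped_b: Bystander: the other patty with a dark slab on top. Origin: centre of its underside.
- board: Fixed white board, 160 (x) by 350 (y) mm, 12 thick, with a blue stop ledge along its far edge: near face at x = +68, top 34 above the table. Origin: centre of the underside; +x points from the open near edge to the ledge. The patties sit in a row along y, 118 apart, in any order, 6 to 21 short of the ledge; pushed by the blade, a patty slides to the ledge and stops there.
- spatula: Loose cranked spatula, 170 g. Origin: under the grip point, level with the blade's underside; +x to the tip, z up. Blade: slippery dark steel, 85 mm long, 72 wide, 2 thick, x = +75 to +160. A neck rises from x = +82 to the handle: blue bar, 22 wide (y), 28 tall, x = -90 to +35, centre line 50 above the blade's underside. Grip at x = 0, height 50, pinching across y.
- spatula_tip (a point): Middle of the blade's front edge, on its underside (x = +160 in the spatula's frame).
- spatula_rest: Fixed cream block, 30 (x) by 80 (y) mm, carrying the rear end of the spatula's handle. Notch floor 36 above the table, 52 wide between cheeks 56 high. Origin: centre of its underside; +x points to the resting spatula's blade. At the start the spatula's origin is at about x = +70, y = 0, z = 0 here, axes parallel, blade flat on the table.
- tray: Fixed low steel tray, 240 (x) by 190 (y) mm, walls 5 thick and 27 high, floor 5 thick, empty. Origin: centre of its underside; its near short side (-x) faces the robot.
- spice_jar: Bystander: squat spice jar with a white cap, diameter 52 mm, 85 mm tall, standing. Origin: centre of its underside.
There are look-alikes about, which are no part of the job. There is more than one size of the spatula_rest; the job needs the middle-sized.

How it is judged (in metres and radians):
On the way, in this order (a step that is already met when the one before it is completed fails the run):
1. the bare patty is carried on the spatula, well clear of the board (z of patty_bare in the frame of board above 0.037 m and contact force between spatula and patty_bare above 0.2 N and angle between patty_bare's own z axis and vertical below 0.5 rad), for 0.2 s.
2. the bare patty lies flat in the tray, off the spatula (x of patty_bare in the frame of tray between -0.08 and 0.08 m and y of patty_bare in the frame of tray between -0.056 and 0.056 m and z of patty_bare in the frame of tray between 0.001 and 0.009 m and angle between patty_bare's own z axis and vertical below 0.12 rad and contact force between spatula and patty_bare below 0.05 N), for 0.2 s.
At the end, for the whole second after the job is handed in: The bare patty lies right side up and flat on the tray's floor (within 80 mm of its centre along the tray, 56 mm across; tilt under 0.12 rad) and still; the spatula is back in its rest (within 25 mm along, 20 mm across, 8 mm in height, tilt under 0.12 rad and yaw within 0.2 rad of its place), still (x of patty_bare in the frame of tray between -0.08 and 0.08 m and y of patty_bare in the frame of tray between -0.056 and 0.056 m and z of patty_bare in the frame of tray between 0.001 and 0.009 m and angle between each of patty_bare, spatula's own z axis and vertical below 0.12 rad and x of spatula in the frame of spatula_rest between 0.045 and 0.095 m and y of spatula in the frame of spatula_rest between -0.02 and 0.02 m and z of spatula in the frame of spatula_rest between -0.008 and 0.008 m and angle between the x axis of spatula and the x axis of spatula_rest, either way round below 0.2 rad and linear speed of each of patty_bare, spatula below 0.02 m/s); the robot touches nothing.
It fails at once if the robot itself touches the bare patty (contact force between any of the fingers, the arm and patty_bare above 0.5 N).
It fails at once if the bare patty is dropped (falls free, off the spatula, faster than 0.8 m/s: more than about 3 cm) (linear speed of patty_bare above 0.8 m/s and contact force between spatula and patty_bare below 0.02 N).
It fails at once if a topped patty is moved by more than 15 mm (distance of any of patty_topped_a, patty_topped_b from where it was at the start of the episode above 0.015 m).
It fails at once if the spice jar is moved by more than 30 mm or tipped (distance of spice_jar from where it was at the start of the episode above 0.03 m or angle between spice_jar's own z axis and vertical above 0.3 rad).
It also fails if it takes over 64 s, if anything falls off the work surface, if the arm or the gripper's body presses on something with over 40 N, if the wrist force passes 120 N, or if a joint passes its speed limit or range.

### The arm

A 6-joint arm with a two-finger parallel gripper is mounted at the origin on the work surface. World frame = base frame: x ahead of the robot, y to its left, z up, the work surface at z = 0. Lengths are in mm, angles in degrees, forces in N, time in s.
With the tool pointing down it reaches from about 300 to 850 mm from the base axis. Payload 4.2 kg.
Tool frame: the origin (TCP) lies at the very end of the fingers, on their centre line; the grasp point (between the pads) lies 19 mm behind it; z points along the fingers, y is the line along which they close (so a half turn about z gives the same grasp; the last joint's range is limited). The gripper opens to 91 mm and grips with 3 to 60 N. Pads are 32 mm wide; open, the fingers measure 118 mm over their backs; the gripper's body (76 mm by 178 mm) begins 60 mm behind the grasp point.
Start: joints at [-70.646, 18.312, 89.639, -0, 72.044, -1.146], TCP at [201.377, -538.6, 213.976] pointing down, gripper open.
Joint ranges: [-177.97, 177.97], [-48.28, 115.42], [12.27, 149.76], [-77.06, 257.06], [2.81, 150.46], [-146.56, 146.56]. Speed limits (degrees/s): [147.25, 147.25, 180, 180, 180, 180].

### API

Orientations are given as [roll, pitch, yaw] about the fixed x, y, z axes, in that order (R = Rz(yaw) Ry(pitch) Rx(roll)).
In Python, from workcell import env, grab_frame gives the robot as it stands. The module is installed in compiled form; this text tells all that it offers.
- The arm moves only by the tool move_arm, never from a script. Its argument "plan" is a list of rows, each an object of numbers: "tx", "ty", "tz": the shift along the tool's x, y, z in cm; "wx", "wy", "wz": the turn, a rotation vector about the tool's x, y, z in rad. In form: [{"tx": .., "ty": .., "tz": .., "wx": .., "wy": .., "wz": ..}, ...]. A call has 1 to 12 rows; each row shifts and turns the commanded pose from where the row before left it, along the tool's axes as they then stand; what a row does not reach is not made up. A row lasts 1/12 s, in which the tool goes at most 41.7 mm and 7.16 degrees, less where a joint would pass 70% of its speed; a pose out of reach is approached as far as the arm can. A call is refused whole if a number of a shift passes 4.17 or a number of a turn 0.125, either way. A call with a gripper value outside its range is refused whole. "gripper" is the finger opening in cm, from 0 to 9.12, set as the call begins (left out, the last holds). The fingers move at their own pace and stop on an object; "force" is the grip in N (left out, the last holds). Time passes only in rows, so rows that do not move let the fingers close. It gives the time, the measured TCP pose, the force, the opening and the grip force at its end, in the units of the state.
- env.state(): the state, without advancing time (a new reading comes with each control period).
- grab_frame(name): name is "side" or "top" or "wrist"; returns a dict with "color" (384x512x3 uint8, red, green, blue), "vfov" (degrees; the focal length in pixels is half the picture's height over the tangent of half this angle, whatever the lens; pixels are square), "cx", "cy" (the principal point, pixels), "k1" (the pictures are not rectified: a ray, as slopes to the right and down, at radius r is drawn at 1 + k1 r^2 times it, then the intrinsics apply), "view" (4x4, takes a point from world to camera coordinates). Camera axes: x right, y up, looking along -z (the intrinsics and any distortion apply to the point x, -y, -z); pixel columns grow to the right and rows downward; lengths in mm; the calibration is good to about 2 mm. A picture is of the moment at which its call begins. There is no depth.
- env.job_done(): hands the job in; it is judged then, once.
The state is a dict: "time_s": time; "qpos": joint angles; "qvel": joint speeds; "effort": joint torques, N m; "ee_pos": TCP position; "ee_rot": TCP orientation; "force": force on the tool from outside, world axes, zero at the start; "torque": the same for the moment, N m; "gripper_width": finger opening in mm; "gripper_force": force on a finger pad.
Only numpy, scipy, OpenCV 4.12 (cv2) and the standard library are available. Lean on these libraries where they do the work, as an engineer would, in place of code of your own. Each camera call takes 0.05 s, during which the arm holds its last target. There are 200 camera calls.

## Working session

There is one attempt and no reset: what is moved stays moved. The work goes in short steps, Python scripts to look and compute and a tool call to move; the robot and the scene stay as the last step left them, time stands still between calls to the robot, and variables do not carry over. Pictures are saved under pics/ and viewed, at most 12 in all, crops included, and the job is handed in when it is done.

Besides the shell and the picture viewer there is one more tool, called after "Call:" as name(argument=value, ...) on one line, values as JSON. move_arm: Moves the arm, as the interface text tells. Its arguments: {"type":"object","properties":{"plan":{"type":"array","items":{"type":"object","properties":{"tx":{"type":"number"},"ty":{"type":"number"},"tz":{"type":"number"},"wx":{"type":"number"},"wy":{"type":"number"},"wz":{"type":"number"}}}},"gripper":{"type":"number"},"force":{"type":"number"}},"required":["plan"]}

```bash
mkdir -p pics && cat > h.py <<'E'
import numpy as np, cv2
from workcell import env, grab_frame
def cam(f):
    h=f["color"].shape[0]; F=h/2/np.tan(np.radians(f["vfov"])/2); return F
def ray(f,u,v):
    F=cam(f); d=np.array([(u-f["cx"])/F,(v-f["cy"])/F]); s=d.copy()
    for _ in range(30): s=d/(1+f["k1"]*(s@s))
    V=np.array(f["view"]); R=V[:3,:3]; o=-R.T@V[:3,3]
    return o, R.T@np.array([s[0],-s[1],-1.0])
def onz(f,u,v,z):
    o,d=ray(f,u,v); return o+d*(z-o[2])/d[2]
def proj(f,p):
    V=np.array(f["view"]); c=V[:3,:3]@np.array(p)+V[:3,3]; s=np.array([c[0],-c[1]])/-c[2]
    return s*(1+f["k1"]*(s@s))*cam(f)+[f["cx"],f["cy"]]
E
python3 - <<'E'
from h import *
import pickle
fs={n:grab_frame(n) for n in("side","top","wrist")}
pickle.dump(fs,open("f0.pkl","wb"))
for n,f in fs.items():
    cv2.imwrite(f"pics/{n}0.png",f["color"][...,::-1]); V=np.array(f["view"]); print(n,f["vfov"],f["cx"],f["cy"],f["k1"],-V[:3,:3].T@V[:3,3],-V[2,:3])
print(env.state())
E
```

```text
side 42.92433741361474 255.29093653525968 197.3200915379318 -0.2069594916381319 [-107.8023617   638.44288191  890.1658403 ] [ 0.48626773 -0.55966296 -0.67105966]
top 48.460530707132044 253.64359026936037 189.52367385872915 -0.05135023213663864 [ 256.37121977  -49.23989927 1225.42716647] [ 0.22005699  0.00494123 -0.9754745 ]
wrist 59.61262641425966 259.75680275251574 194.93642569409016 -0.05318118175699241 [ 267.57305039 -513.26898285  384.3515472 ] [-0.23946089 -0.08802163 -0.96690779]
{'time_s': 0.15, 'qpos': array([-7.06455280e+01,  1.83417404e+01,  8.96901988e+01, -2.32670831e-03,
        7.20442415e+01, -1.14471060e+00]), 'qvel': array([ 0.05635172, -0.15555129, -0.1831795 , -0.0115371 , -0.02997253,
        0.05116189]), 'effort': array([-6.02203454e-05, -4.12773371e+01, -2.32155186e+01,  7.26963789e-02,
        4.33045859e-02, -8.45349382e-05]), 'ee_pos': array([ 201.23437938, -538.22764348,  213.32935016]), 'ee_rot': array([-1.79923790e+02,  6.90076915e-04,  2.04999018e+01]), 'force': array([-0.67302511, -0.22667644, -1.6693825 ]), 'torque': array([0.04254846, 0.03217049, 0.00861854]), 'gripper_force': 0.0, 'gripper_width': 91.16379839126667}
```

View pics/top0.png

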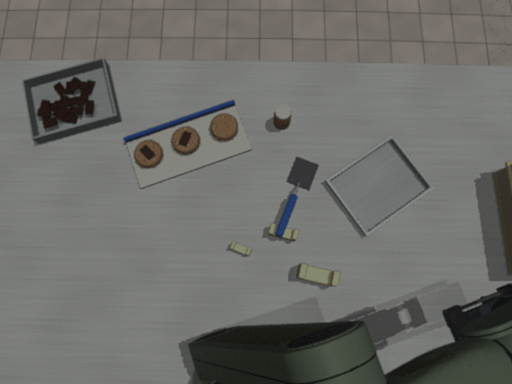

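View pics/side0.png

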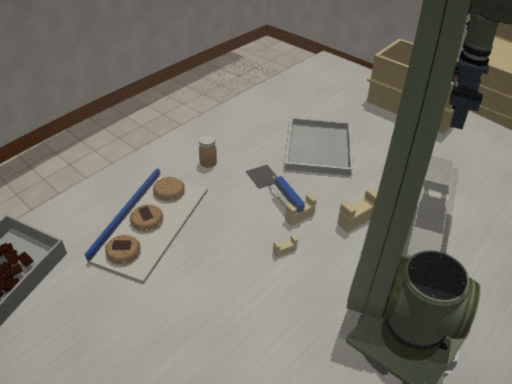

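The top picture shows: patties with dark slabs at (148,153) and (185,139), and the bare one at (224,127). The spatula has its blade at (303,173) and its handle end at (281,233). Rests are small (239,248), middle (284,234, holding the handle) and large (319,274). The empty steel tray is at (378,186) and the look-alike meat tray at (71,100). The jar is at (282,118). I choose the bare patty at (224,127), the rest at (284,234) and the tray at (378,186).

```bash
python3 - <<'E'
from h import *
import pickle
fs=pickle.load(open("f0.pkl","rb")); f=fs["top"]; s=fs["side"]
def mask(f,lo,hi): return cv2.inRange(cv2.cvtColor(f["color"],cv2.COLOR_RGB2HSV),lo,hi)
def comps(m,amin=60):
    n,l,st,c=cv2.connectedComponentsWithStats(m); return [(i,st[i],c[i],l) for i in range(1,n) if st[i][4]>amin]
for n,g in(("top",f),("side",s)):
    for name,lo,hi in(("blue",(105,120,40),(130,255,255)),("tan",(5,70,60),(22,255,255)),("cream",(22,40,90),(35,255,255)),("dark",(0,0,20),(180,110,85))):
        for i,st,c,l in comps(mask(g,lo,hi)):
            pts=np.argwhere(l==i)[:,::-1].astype(np.float32)
            if name=="dark" and not(100<st[4]<1500):continue
            (cx,cy),(w,h),a=cv2.minAreaRect(pts); print(n,name,st,c.round(1),"rect",np.round([cx,cy,w,h,a],1))
img=f["color"][90:300,110:440,::-1]
cv2.imwrite("pics/crop.png",cv2.resize(cv2.convertScaleAbs(img,alpha=1.3),None,fx=2.4,fy=2.4,interpolation=cv2.INTER_CUBIC))
E
```

```text
top blue [124 101 110  41 457] [178.2 120.8] rect [178.7 120.6   4.1 115.4  70.9]
top blue [276 194  21  43 290] [286.1 214.7] rect [286.  214.8   6.7  43.9  21. ]
top tan [210 114  27  27 549] [223.7 126.5] rect [223. 127.  26.  26.  90.]
top tan [172 127  28  27 456] [185.5 140.1] rect [185.3 139.6  26.9  26.    8.1]
top tan [135 140  28  27 462] [148.4 153.6] rect [148.5 153.   26.   27.   90. ]
top cream [283 228  15  12  98] [290.9 233.4] rect [290.3 233.3  13.8  10.2   7.1]
top cream [230 242  21  13  99] [240.3 248.4] rect [240.  248.3  20.2   7.2  21.8]
top cream [299 263  33  22 224] [312.8 273.3] rect [314.6 274.   31.9  15.2  15.1]
top cream [332 271   8  15  76] [335.4 278.1] rect [335.4 278.2   6.3  14.7  11.3]
top dark [ 33  59  89  86 855] [ 84.9 120.3] rect [ 87.3 117.5  53.4 109.3  41.9]
top dark [124 103 111  41 168] [179.9 123.2] rect [179.1 123.3   2.2 117.   70.8]
top dark [266 113  25  19 239] [276.6 123.8] rect [277.7 123.1  22.7  18.4  10.6]
top dark [210 122  28  20 129] [221.6 135.2] rect [222.7 132.6  27.4  17.4   8.7]
top dark [178 131  14  16 138] [184.5 
[... 2066 characters left out ...]
[499.1 119.2  28.5   8.2  21. ]
side dark [304 166  47   9 164] [329.7 170.2] rect [326.9 170.2  46.4   4.6   5.2]
side dark [ 86 172  73  89 359] [124.3 214.4] rect [123.1 216.1   5.2 112.4  40.2]
side dark [263 177  41  36 200] [283.5 193.3] rect [284.3 193.9  49.4  11.9  37.6]
side dark [139 207  14  13 120] [145.1 213. ] rect [145.2 212.9  13.4   9.4  63.4]
side dark [  0 217  57  30 577] [ 24.3 231. ] rect [ 28.  231.3  58.5  21.1  10.2]
side dark [   0  241   66   84 1221] [ 30.9 281.6] rect [ 30.  282.   13.5 102.4  42.7]
side dark [112 240  19  10 158] [121.2 244.9] rect [121.  244.5   9.   18.   90. ]
side dark [  0 252  33  49 202] [ 17.2 273.4] rect [ 12.  275.5  16.8  52.5  41.6]
```

View pics/crop.png

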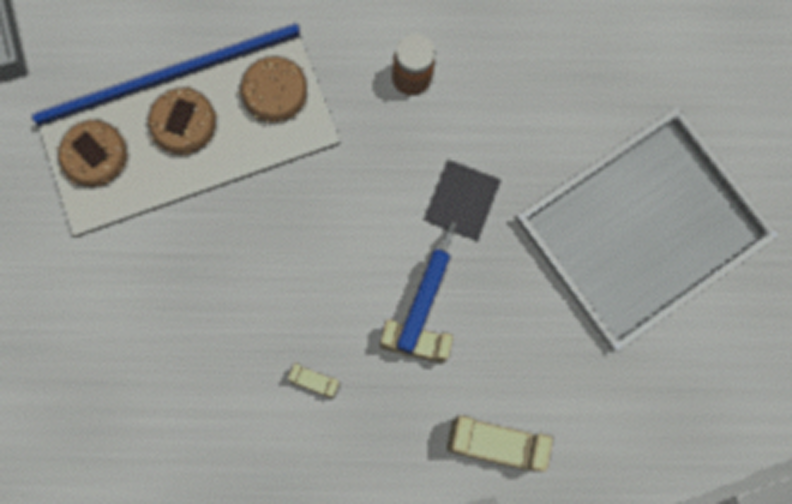

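The crop confirms the choices. The bare patty is at crop (274,88), blade corners run roughly (448,160) to (477,240), and the tray's rim corners are at (676,112), (772,234), (615,350) and (518,217). The handle lies in the middle-sized rest.

```bash
python3 - <<'E'
from h import *
import pickle
fs=pickle.load(open("f0.pkl","rb")); f=fs["top"]; s=fs["side"]
C=lambda x,y:(110+x/2.4-.3,90+y/2.4-.3)
def show(n,uvs,z):
    P=np.array([onz(f,*uv,z)[:2] for uv in uvs]); print(n,P.round(1).tolist(),"mean",P.mean(0).round(1)); return P
b=show("blade",[C(448,160),C(500,180),C(477,240),C(424,218)],2)
print(" edges",[round(float(np.linalg.norm(b[i]-b[(i+1)%4])),1) for i in range(4)], "yaw",np.degrees(np.arctan2(*((b[0]+b[1]-b[2]-b[3])[::-1]))))
t=show("tray",[C(676,112),C(772,234),C(615,350),C(518,217)],27)
print(" edges",[round(float(np.linalg.norm(t[i]-t[(i+1)%4])),1) for i in range(4)],"yaw",np.degrees(np.arctan2(*((t[0]+t[1]-t[2]-t[3])[::-1]))),np.degrees(np.arctan2(*((t[0]+t[3]-t[2]-t[1])[::-1]))))
def mask(f,lo,hi,box):
    m=cv2.inRange(cv2.cvtColor(f["color"],cv2.COLOR_RGB2HSV),lo,hi); o=np.zeros_like(m); x,y,w,h=box; o[y:y+h,x:x+w]=m[y:y+h,x:x+w]
    return o
def axis(n,box,z):
    m=mask(f,(105,120,40),(130,255,255),box); p=np.argwhere(m)[:,::-1]
    W=np.array([onz(f,*q,z)[:2] for q in p]).astype(np.float32)
    (c,wh,a)=cv2.minAreaRect(W); bx=cv2.boxPoints((c,wh,a)); print(n,np.round(c,1),np.round(wh,1),round(a,1)); 
    d=np.linalg.eigh(np.cov((W-W.mean(0)).T))[1][:,1]; print("  mean",W.mean(0).round(1),"dir",np.degrees(np.arctan2(d[1],d[0])).round(1)); return W
axis("handle",(270,185,35,60),60)
axis("ledge",(115,95,130,55),34)
show("boardnear",[C(75,235),C(340,143)],12)
for n,box in(("bare",(205,110,40,40)),("mid",(168,122,36,34)),("left",(131,136,36,34))):
    m=mask(f,(0,60,20),(25,255,255),box); c=max(cv2.findContours(m,cv2.RETR_EXTERNAL,cv2.CHAIN_APPROX_NONE)[0],key=cv2.contourArea)
    W=np.array([onz(f,*q[0],26)[:2] for q in c]).astype(np.float32); print(n,np.round(cv2.fitEllipse(W)[0],1),np.round(cv2.fitEllipse(W)[1],1))
show("jar",[C(415,50)],85)
# side checks
for n,uv,z in(("bare",(168.5,188),26),("mid",(146,217.5),26),("left",(122,249),26)): print("side",n,onz(s,*uv,z).round(1))
E
```

```text
blade [[635.7, -169.6], [610.7, -234.0], [533.9, -204.2], [560.8, -139.4]] mean [ 585.3 -186.8]
 edges [69.1, 82.4, 70.3, 80.8] yaw -21.59970934473727
tray [[694.3, -451.4], [540.2, -559.7], [397.7, -361.7], [557.3, -251.1]] mean [ 547.4 -406. ]
 edges [188.3, 243.9, 194.2, 242.7] yaw -54.94152627397334 34.907771548714365
handle [ 449.3 -134.1] [ 18.5 123.2] 69.2
  mean [ 449.3 -133.9] dir 158.9
ledge [733.6 181.8] [ 13.1 343.2] 21.0
  mean [732.7 184.1] dir 111.0
boardnear [[531.7, 287.3], [653.0, -34.7]] mean [592.3 126.3]
bare [718.4  48.8] [78.8 82.7]
mid [675.2 161.3] [79.8 82.3]
left [632.5 269.6] [79.1 82.7]
jar [[746.7, -123.4]] mean [ 746.7 -123.4]
side bare [714.5  49.9  26. ]
side mid [669.8 163.6  26. ]
side left [627.9 271.5  26. ]
```

Call:
move_arm(plan=[{"wz":0.121},{"wz":0.121},{"wz":0.121},{"wz":0.121,"ty":-1.5},{"wz":0.121,"ty":-2},{"wz":0.121,"ty":-2},{"tx":0.8,"ty":-3.5,"tz":0.5},{"tx":0.8,"ty":-3.5,"tz":0.5},{"tx":0.8,"ty":-3.5,"tz":0.5},{"tx":0.8,"ty":-3.5,"tz":0.5},{"tx":0.8,"ty":-3.5,"tz":0.5},{"tx":0.8,"ty":-3.5,"tz":0.5}], gripper=7)

```text
schema error: expected keys tx, ty, tz, wx, wy, wz
```

```bash
cat >> h.py <<'E'
from scipy.spatial.transform import Rotation as Ro
def delta(pos,yaw,pitch=0,spat=None):
    """tool-frame shift(cm), rotvec(rad) to TCP target; spat='o' origin / 't' tip given instead"""
    s=env.state(); Rs=Ro.from_euler('ZY',[yaw,pitch],degrees=True); p=np.array(pos,float)
    if spat: p=p+Rs.apply([-160 if spat=='t' else 0,0,31])
    Rt=Rs*Ro.from_euler('x',180,degrees=True); R=Ro.from_euler('xyz',s['ee_rot'],degrees=True)
    print("t",round(s['time_s'],2),"at",s['ee_pos'].round(1),s['ee_rot'].round(2),"F",s['force'].round(1),"T",s['torque'].round(2),"grip",round(s['gripper_width'],1),round(s['gripper_force'],1))
    print("target",p.round(1),"shift cm",(R.inv().apply(p-s['ee_pos'])/10).round(2),"turn",(R.inv()*Rt).as_rotvec().round(4), "shift in target axes",(Rt.inv().apply(p-s['ee_pos'])/10).round(2))
E
python3 -c "
from h import *
delta([475,-144,31],-21.2)"
```

```text
t 0.15 at [ 201.2 -538.2  213.3] [-179.92    0.     20.5 ] F [-0.7 -0.2 -1.7] T [0.04 0.03 0.01] grip 91.2 0.0
target [ 475. -144.   31.] shift cm [ 39.45 -27.31  18.27] turn [-1.300e-03  5.000e-04  7.278e-01] shift in target axes [ 11.27 -46.65  18.23]
```

All six keys are required in each row.

Call:
move_arm(plan=[{"tx":0,"ty":0,"tz":0,"wx":0,"wy":0,"wz":0.121},{"tx":0,"ty":0,"tz":0,"wx":0,"wy":0,"wz":0.121},{"tx":0,"ty":0,"tz":0,"wx":0,"wy":0,"wz":0.121},{"tx":0,"ty":0,"tz":0,"wx":0,"wy":0,"wz":0.121},{"tx":0,"ty":0,"tz":0,"wx":0,"wy":0,"wz":0.121},{"tx":0,"ty":0,"tz":0,"wx":0,"wy":0,"wz":0.121},{"tx":0.8,"ty":-3.5,"tz":0.6,"wx":0,"wy":0,"wz":0},{"tx":0.8,"ty":-3.5,"tz":0.6,"wx":0,"wy":0,"wz":0},{"tx":0.8,"ty":-3.5,"tz":0.6,"wx":0,"wy":0,"wz":0},{"tx":0.8,"ty":-3.5,"tz":0.6,"wx":0,"wy":0,"wz":0},{"tx":0.8,"ty":-3.5,"tz":0.6,"wx":0,"wy":0,"wz":0},{"tx":0.8,"ty":-3.5,"tz":0.6,"wx":0,"wy":0,"wz":0}], gripper=7)

```text
time_s: 1.15
ee_pos: [322.2, -358.3, 177.5]
ee_rot: [-180.0, 0.0, -21.1]
force: [1.5, -0.9, -1.0]
gripper_width: 69.5
gripper_force: 0.0
```

```bash
python3 -c "
from h import *
delta([475,-144,31],-21.2)"
```

```text
t 1.15 at [ 322.2 -358.3  177.5] [-1.7999e+02  1.0000e-02 -2.1130e+01] F [ 1.5 -0.9 -1. ] T [0.1  0.04 0.02] grip 69.5 0.0
target [ 475. -144.   31.] shift cm [  6.53 -25.5   14.65] turn [-0.0001  0.0001  0.0013] shift in target axes [  6.49 -25.51  14.65]
```

Call:
move_arm(plan=[{"tx":0.8,"ty":-3.2,"tz":0.9,"wx":0,"wy":0,"wz":0},{"tx":0.8,"ty":-3.2,"tz":0.9,"wx":0,"wy":0,"wz":0},{"tx":0.8,"ty":-3.2,"tz":0.9,"wx":0,"wy":0,"wz":0},{"tx":0.8,"ty":-3.2,"tz":0.9,"wx":0,"wy":0,"wz":0},{"tx":0.8,"ty":-3.2,"tz":0.9,"wx":0,"wy":0,"wz":0},{"tx":0.8,"ty":-3.2,"tz":0.9,"wx":0,"wy":0,"wz":0},{"tx":0.8,"ty":-3.2,"tz":0.9,"wx":0,"wy":0,"wz":0},{"tx":0.8,"ty":-3.0,"tz":0.9,"wx":0,"wy":0,"wz":0},{"tx":0,"ty":0,"tz":0,"wx":0,"wy":0,"wz":0},{"tx":0,"ty":0,"tz":0,"wx":0,"wy":0,"wz":0}])

```text
time_s: 1.98
ee_pos: [473.0, -144.8, 105.2]
ee_rot: [180.0, 0.1, -20.9]
force: [0.1, -1.2, 0.3]
gripper_width: 70.0
gripper_force: 0.0
```

```bash
python3 - <<'E'
from h import *
delta([475,-144,31],-21.2)
f=grab_frame("wrist"); cv2.imwrite("pics/w1.png",f["color"][...,::-1])
m=cv2.inRange(cv2.cvtColor(f["color"],cv2.COLOR_RGB2HSV),(105,120,40),(130,255,255))
n,l,st,c=cv2.connectedComponentsWithStats(m)
for i in range(1,n):
    if st[i][4]>800:
        W=np.array([onz(f,*q,60)[:2] for q in np.argwhere(l==i)[:,::-1]]).astype(np.float32); r=cv2.minAreaRect(W); print(st[i],np.round(r[0],1),np.round(r[1],1),round(r[2],1))
print("expected handle centre/origin px",proj(f,[449.3,-134.1,64]),proj(f,[475,-144,64]))
E
```

```text
t 1.98 at [ 473.  -144.8  105.2] [ 1.7998e+02  1.0000e-01 -2.0910e+01] F [ 0.1 -1.2  0.3] T [0.03 0.09 0.01] grip 70.0 0.0
target [ 475. -144.   31.] shift cm [ 0.17 -0.15  7.42] turn [0.0004 0.0018 0.0051] shift in target axes [ 0.16 -0.14  7.42]
[ 243  159   33  103 3139] [ 474.6 -145.1] [21.3 72.5] 68.9
[244 292  29  30 840] [ 406.4 -118.5] [20.7 24.6] 69.2
expected handle centre/origin px [256.93912344 252.13905309] [256.98643174 214.03567401]
```

View pics/w1.png

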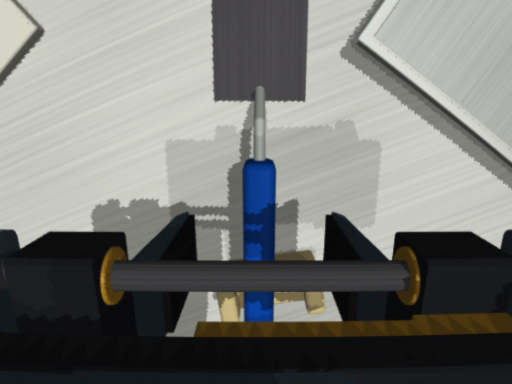

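The wrist view shows the handle centred between the fingers, its front end at (259,159) and the blade at the top. Descend and grip.

Call:
move_arm(plan=[{"tx":0.25,"ty":-0.07,"tz":1.5,"wx":0,"wy":0,"wz":0},{"tx":0,"ty":0,"tz":1.5,"wx":0,"wy":0,"wz":0},{"tx":0,"ty":0,"tz":1.5,"wx":0,"wy":0,"wz":0},{"tx":0,"ty":0,"tz":1.5,"wx":0,"wy":0,"wz":0},{"tx":0,"ty":0,"tz":1.4,"wx":0,"wy":0,"wz":0},{"tx":0,"ty":0,"tz":0,"wx":0,"wy":0,"wz":0},{"tx":0,"ty":0,"tz":0,"wx":0,"wy":0,"wz":0}])

```text
time_s: 2.62
ee_pos: [474.7, -147.2, 32.0]
ee_rot: [180.0, 0.1, -21.2]
force: [-0.9, -0.2, -0.8]
gripper_width: 69.7
gripper_force: 0.0
```

Call:
move_arm(plan=[{"tx":0,"ty":0,"tz":0,"wx":0,"wy":0,"wz":0},{"tx":0,"ty":0,"tz":0,"wx":0,"wy":0,"wz":0},{"tx":0,"ty":0,"tz":0,"wx":0,"wy":0,"wz":0},{"tx":0,"ty":0,"tz":0,"wx":0,"wy":0,"wz":0},{"tx":0,"ty":0,"tz":0,"wx":0,"wy":0,"wz":0},{"tx":0,"ty":0,"tz":0,"wx":0,"wy":0,"wz":0},{"tx":0,"ty":0,"tz":0,"wx":0,"wy":0,"wz":0},{"tx":0,"ty":0,"tz":0,"wx":0,"wy":0,"wz":0},{"tx":0,"ty":0,"tz":0,"wx":0,"wy":0,"wz":0},{"tx":0,"ty":0,"tz":0,"wx":0,"wy":0,"wz":0}], gripper=1.5, force=60)

```text
time_s: 3.45
ee_pos: [475.6, -146.1, 32.0]
ee_rot: [-180.0, -0.0, -21.1]
force: [0.8, 0.7, 1.3]
gripper_width: 21.9
gripper_force: 60.0
```

```bash
python3 - <<'E'
from h import *
delta([475,-144,31],-21.2)
# insertion geometry: board yaw & bare patty
by=20.9; a=np.radians(by); ax=np.array([np.cos(a),np.sin(a)]); p=np.array([716.5,49])
for d in(-75,-31,42): print("tip at patty",d,(p+d*ax).round(1),"origin",(p+(d-160)*ax).round(1))
E
```

```text
t 3.45 at [ 475.6 -146.1   32. ] [-1.7999e+02 -1.0000e-02 -2.1100e+01] F [0.8 0.7 1.3] T [ 0.28  0.04 -0.03] grip 21.9 60.0
target [ 475. -144.   31.] shift cm [-0.13 -0.18  0.1 ] turn [-0.0002 -0.0001  0.0017] shift in target axes [-0.13 -0.18  0.1 ]
tip at patty -75 [646.4  22.2] origin [497.  -34.8]
tip at patty -31 [687.5  37.9] origin [538.1 -19.1]
tip at patty 42 [755.7  64. ] origin [606.3   6.9]
```

Call:
move_arm(plan=[{"tx":0,"ty":0,"tz":-0.5,"wx":0,"wy":0,"wz":0},{"tx":0,"ty":0,"tz":-1.0,"wx":0,"wy":0,"wz":0},{"tx":0,"ty":0,"tz":-1.5,"wx":0,"wy":0,"wz":0},{"tx":0,"ty":0,"tz":-1.5,"wx":0,"wy":0,"wz":0},{"tx":0,"ty":0,"tz":-1.5,"wx":0,"wy":0,"wz":0},{"tx":0,"ty":0,"tz":0,"wx":0,"wy":0,"wz":-0.08},{"tx":0,"ty":0,"tz":0,"wx":0,"wy":0,"wz":-0.12},{"tx":0,"ty":0,"tz":0,"wx":0,"wy":0,"wz":-0.12},{"tx":0,"ty":0,"tz":0,"wx":0,"wy":0,"wz":-0.12},{"tx":0,"ty":0,"tz":0,"wx":0,"wy":0,"wz":-0.12},{"tx":0,"ty":0,"tz":0,"wx":0,"wy":0,"wz":-0.12},{"tx":0,"ty":0,"tz":0,"wx":0,"wy":0,"wz":-0.054}])

```text
time_s: 4.45
ee_pos: [475.4, -146.4, 92.6]
ee_rot: [180.0, -0.0, 21.2]
force: [-0.7, 0.2, -0.7]
gripper_width: 22.0
gripper_force: 60.0
```

```bash
python3 - <<'E'
from h import *
delta([497,-35,75],20.9)
E
```

```text
t 4.45 at [ 475.4 -146.4   92.6] [ 1.7997e+02 -1.0000e-02  2.1250e+01] F [-0.7  0.2 -0.7] T [-0.01  0.03 -0.03] grip 22.0 60.0
target [497. -35.  75.] shift cm [ 6.05 -9.6   1.76] turn [ 0.0005 -0.0001  0.006 ] shift in target axes [ 5.99 -9.63  1.76]
```

Call:
move_arm(plan=[{"tx":1.0,"ty":-1.6,"tz":0.2,"wx":0,"wy":0,"wz":0.006},{"tx":1.0,"ty":-1.6,"tz":0.4,"wx":0,"wy":0,"wz":0},{"tx":1.0,"ty":-1.6,"tz":0.4,"wx":0,"wy":0,"wz":0},{"tx":1.0,"ty":-1.6,"tz":0.4,"wx":0,"wy":0,"wz":0},{"tx":1.0,"ty":-1.6,"tz":0.4,"wx":0,"wy":0,"wz":0},{"tx":1.0,"ty":-1.6,"tz":0.4,"wx":0,"wy":0,"wz":0},{"tx":0,"ty":0,"tz":0,"wx":0,"wy":0,"wz":0},{"tx":0,"ty":0,"tz":0,"wx":0,"wy":0,"wz":0}])

```text
time_s: 5.12
ee_pos: [497.7, -34.9, 70.3]
ee_rot: [180.0, 0.0, 20.7]
force: [-0.4, -0.3, -1.8]
gripper_width: 21.8
gripper_force: 60.0
```

```bash
python3 - <<'E'
from h import *
delta([497,-35,44],20.9)
s=env.state(); f=grab_frame("wrist"); t=grab_frame("side")
m=cv2.inRange(cv2.cvtColor(f["color"],cv2.COLOR_RGB2HSV),(0,60,30),(25,255,255))
c=sorted(cv2.findContours(m,cv2.RETR_EXTERNAL,cv2.CHAIN_APPROX_NONE)[0],key=cv2.contourArea)[-3:]
for k in c: 
    if len(k)>20:
        W=np.array([onz(f,*q[0],30)[:2] for q in k]).astype(np.float32); e=cv2.fitEllipse(W); print("patty?",cv2.boundingRect(k),np.round(e[0],1),np.round(e[1],1))
R=Ro.from_euler('xyz',s['ee_rot'],degrees=True)
for x,y in((160,36),(160,-36),(75,36),(75,-36)):
    p=s['ee_pos']+R.apply([x,-y,32]); print("corner",p.round(1),"wrist px",proj(f,p).round(0),"side px",proj(t,p).round(0))
a=f["color"]; b=t["color"][130:300,60:340]
cv2.imwrite("pics/ws2.png",np.hstack([cv2.resize(a,(400,300)),cv2.resize(b,(400,243))[:300] if 0 else cv2.copyMakeBorder(cv2.resize(b,(400,243)),0,57,0,0,0)])[...,::-1])
E
```

```text
t 5.12 at [497.7 -34.9  70.3] [1.7998e+02 2.0000e-02 2.0730e+01] F [-0.4 -0.3 -1.8] T [-0.06  0.03  0.  ] grip 21.8 60.0
target [497. -35.  44.] shift cm [-0.07 -0.01  2.63] turn [ 0.0004  0.0003 -0.0029] shift in target axes [-0.07 -0.01  2.63]
patty? (308, 246, 13, 61) [469.3 -86. ] [ 8.6 47.5]
patty? (199, 246, 14, 61) [442.2 -14.8] [ 8.7 48.2]
patty? (84, 314, 339, 23) [ 455.4 -161.9] [ 17.4 543.7]
corner [634.6  55.4  38.2] wrist px [194. -62.] side px [186. 199.]
corner [660.1 -11.9  38.2] wrist px [328. -62.] side px [199. 183.]
corner [555.1  25.4  38.2] wrist px [199. 100.] side px [216. 208.]
corner [580.6 -42.   38.3] wrist px [322. 100.] side px [228. 191.]
```

View pics/ws2.png

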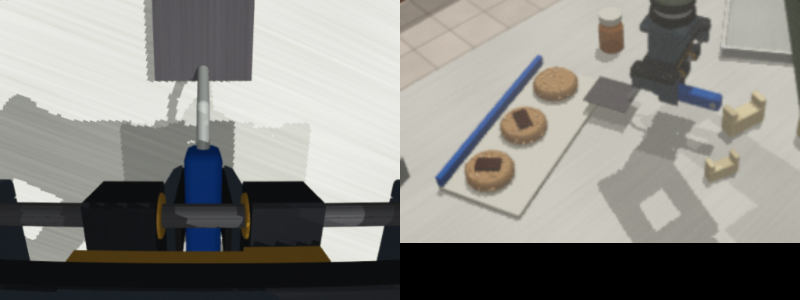

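The wrist picture has the blade square and level, with its rear edge at row 80. The side crop shows the blade at (610,95), just in front of the bare patty at (555,83). Tilt the nose 3° down and descend to the board.

Call:
move_arm(plan=[{"tx":0,"ty":0,"tz":0.3,"wx":0,"wy":-0.026,"wz":-0.003},{"tx":0,"ty":0,"tz":0.4,"wx":0,"wy":-0.026,"wz":0},{"tx":0,"ty":0,"tz":0.4,"wx":0,"wy":0,"wz":0},{"tx":0,"ty":0,"tz":0.3,"wx":0,"wy":0,"wz":0},{"tx":0,"ty":0,"tz":0.2,"wx":0,"wy":0,"wz":0},{"tx":0,"ty":0,"tz":0.1,"wx":0,"wy":0,"wz":0},{"tx":0,"ty":0,"tz":0,"wx":0,"wy":0,"wz":0},{"tx":0,"ty":0,"tz":0,"wx":0,"wy":0,"wz":0}])

```text
time_s: 5.88
ee_pos: [497.0, -35.6, 53.0]
ee_rot: [180.0, 3.0, 20.8]
force: [0.7, 0.1, -1.3]
gripper_width: 21.5
gripper_force: 60.0
```

```bash
python3 -c "
from h import *
delta([497,-35,52],20.9,3)"
```

```text
t 5.88 at [497.  -35.6  53. ] [180.     2.98  20.78] F [ 0.7  0.1 -1.3] T [ 0.02 -0.01 -0.  ] grip 21.5 60.0
target [497. -35.  52.] shift cm [ 0.02 -0.05  0.09] turn [-0.0001 -0.0003 -0.0021] shift in target axes [ 0.02 -0.05  0.09]
```

Call:
move_arm(plan=[{"tx":0,"ty":-0.03,"tz":0.1,"wx":0,"wy":0,"wz":-0.002},{"tx":0,"ty":0,"tz":0.05,"wx":0,"wy":0,"wz":0},{"tx":0,"ty":0,"tz":0,"wx":0,"wy":0,"wz":0},{"tx":0,"ty":0,"tz":0,"wx":0,"wy":0,"wz":0}])

```text
time_s: 6.22
ee_pos: [497.1, -35.3, 51.9]
ee_rot: [180.0, 2.9, 20.9]
force: [-1.8, -1.4, 1.4]
gripper_width: 22.1
gripper_force: 60.0
```

```bash
python3 -c "
from h import *
delta([497,-35,52],20.9,3)"
```

```text
t 6.22 at [497.1 -35.3  51.9] [179.98   2.95  20.9 ] F [-1.8 -1.4  1.4] T [ 0.09 -0.08 -0.02] grip 22.1 60.0
target [497. -35.  52.] shift cm [ 0.   -0.03 -0.01] turn [ 0.0003 -0.001  -0.    ] shift in target axes [ 0.   -0.03 -0.01]
```

Call:
move_arm(plan=[{"tx":0.7,"ty":0,"tz":-0.036,"wx":0,"wy":0,"wz":0},{"tx":0.7,"ty":0,"tz":-0.036,"wx":0,"wy":0,"wz":0},{"tx":0.7,"ty":0,"tz":-0.036,"wx":0,"wy":0,"wz":0},{"tx":0.7,"ty":0,"tz":-0.036,"wx":0,"wy":0,"wz":0},{"tx":0.7,"ty":0,"tz":-0.036,"wx":0,"wy":0,"wz":0},{"tx":0.7,"ty":0,"tz":-0.036,"wx":0,"wy":0,"wz":0},{"tx":0.5,"ty":0,"tz":-0.026,"wx":0,"wy":0,"wz":0},{"tx":0.5,"ty":0,"tz":-0.026,"wx":0,"wy":0,"wz":0},{"tx":0.5,"ty":0,"tz":-0.026,"wx":0,"wy":0,"wz":0},{"tx":0.5,"ty":0,"tz":-0.026,"wx":0,"wy":0,"wz":0},{"tx":0.5,"ty":0,"tz":-0.026,"wx":0,"wy":0,"wz":0},{"tx":0.5,"ty":0,"tz":-0.026,"wx":0,"wy":0,"wz":0}])

```text
time_s: 7.22
ee_pos: [564.0, -9.6, 51.7]
ee_rot: [-180.0, 3.1, 20.9]
force: [-4.6, -1.2, 6.8]
gripper_width: 22.3
gripper_force: 60.0
```

```bash
python3 -c "
from h import *
delta([606.3,6.9,52],20.9,3)"
```

```text
t 7.22 at [564.   -9.6  51.7] [-179.99    3.07   20.91] F [-4.6 -1.2  6.8] T [ 0.04 -0.11 -0.  ] grip 22.3 60.0
target [606.3   6.9  52. ] shift cm [ 4.53 -0.03 -0.27] turn [-0.0002  0.0011  0.0001] shift in target axes [ 4.53 -0.03 -0.27]
```

Call:
move_arm(plan=[{"tx":0.4,"ty":0,"tz":-0.021,"wx":0,"wy":0,"wz":0},{"tx":0.4,"ty":0,"tz":-0.021,"wx":0,"wy":0,"wz":0},{"tx":0.4,"ty":0,"tz":-0.021,"wx":0,"wy":0,"wz":0},{"tx":0.4,"ty":0,"tz":-0.021,"wx":0,"wy":0,"wz":0},{"tx":0.4,"ty":0,"tz":-0.021,"wx":0,"wy":0,"wz":0},{"tx":0.4,"ty":0,"tz":-0.021,"wx":0,"wy":0,"wz":0}])

```text
time_s: 7.72
ee_pos: [586.3, -1.1, 51.8]
ee_rot: [-180.0, 3.1, 20.9]
force: [-5.6, -1.9, 6.3]
gripper_width: 21.7
gripper_force: 60.0
```

```bash
python3 - <<'E'
from h import *
delta([606.3,6.9,52],20.9,3)
a=grab_frame("top")["color"][70:200,110:300]; b=grab_frame("side")["color"][130:290,60:300]
cv2.imwrite("pics/ts3.png",np.hstack([cv2.resize(a,(400,274)),cv2.resize(b,(400,274))])[...,::-1])
E
```

```text
t 7.72 at [586.3  -1.1  51.8] [-179.99    3.08   20.91] F [-5.6 -1.9  6.3] T [-0.06  0.08 -0.04] grip 21.7 60.0
target [606.3   6.9  52. ] shift cm [ 2.15 -0.03 -0.14] turn [-0.0002  0.0015  0.0001] shift in target axes [ 2.15 -0.03 -0.14]
```

View pics/ts3.png

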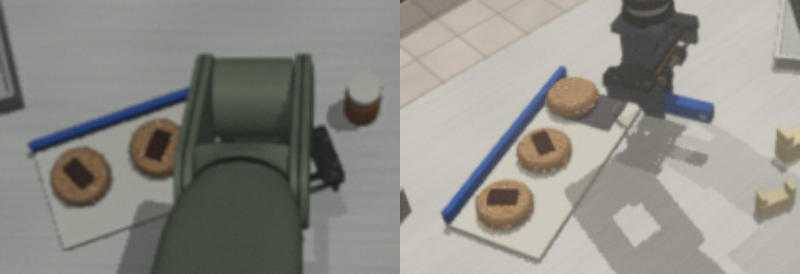

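The side crop shows the patty against the ledge at (572,97) with the blade partly under it. Keep pushing.

Call:
move_arm(plan=[{"tx":0.4,"ty":0,"tz":-0.021,"wx":0,"wy":0,"wz":0},{"tx":0.4,"ty":0,"tz":-0.021,"wx":0,"wy":0,"wz":0},{"tx":0.4,"ty":0,"tz":-0.021,"wx":0,"wy":0,"wz":0},{"tx":0.4,"ty":0,"tz":-0.021,"wx":0,"wy":0,"wz":0},{"tx":0.4,"ty":0,"tz":-0.021,"wx":0,"wy":0,"wz":0},{"tx":0.4,"ty":0,"tz":-0.021,"wx":0,"wy":0,"wz":0},{"tx":0.3,"ty":0,"tz":-0.016,"wx":0,"wy":0,"wz":0},{"tx":0.2,"ty":0,"tz":-0.01,"wx":0,"wy":0,"wz":0}])

```text
time_s: 8.48
ee_pos: [613.3, 9.2, 51.8]
ee_rot: [-180.0, 3.1, 20.9]
force: [-6.5, -2.7, 7.7]
gripper_width: 21.7
gripper_force: 60.0
```

```bash
python3 - <<'E'
from h import *
delta([606.3,6.9,52],20.9,3)
t=grab_frame("side"); s=env.state(); R=Ro.from_euler('xyz',s['ee_rot'],degrees=True)
p=s['ee_pos']+R.apply([160,0,32]); print("tip",p.round(1))
m=cv2.inRange(cv2.cvtColor(t["color"],cv2.COLOR_RGB2HSV),(5,70,60),(22,255,255)); n,l,st,c=cv2.connectedComponentsWithStats(m)
for i in range(1,n):
    if 400<st[i][4]<900: x,y,w,h,_=st[i]; print("patty",st[i],onz(t,x+w/2,y+h/2,26).round(1))
E
```

```text
t 8.48 at [613.3   9.2  51.8] [-179.99    3.11   20.91] F [-6.5 -2.7  7.7] T [-0.05  0.13 -0.03] grip 21.7 60.0
target [606.3   6.9  52. ] shift cm [-0.73 -0.03  0.02] turn [-0.0002  0.0019  0.0002] shift in target axes [-0.73 -0.03  0.02]
tip [761.2  65.7  11.3]
patty [148 175  31  23 536] [729.3  55.2  26. ]
patty [130 205  33  26 642] [667.4 163.9  26. ]
patty [106 235  34  29 755] [624.8 270.8  26. ]
```

Call:
move_arm(plan=[{"tx":0.3,"ty":0,"tz":-0.016,"wx":0,"wy":0,"wz":0},{"tx":0.3,"ty":0,"tz":-0.016,"wx":0,"wy":0,"wz":0},{"tx":0,"ty":0,"tz":0,"wx":0,"wy":0,"wz":0},{"tx":0,"ty":0,"tz":-0.1,"wx":0,"wy":0.015,"wz":0},{"tx":0,"ty":0,"tz":-0.2,"wx":0,"wy":0.02,"wz":0},{"tx":-0.1,"ty":0,"tz":-0.3,"wx":0,"wy":0.02,"wz":0},{"tx":-0.2,"ty":0,"tz":-0.3,"wx":0,"wy":0.02,"wz":0},{"tx":-0.2,"ty":0,"tz":-0.3,"wx":0,"wy":0.02,"wz":0},{"tx":-0.2,"ty":0,"tz":-0.4,"wx":0,"wy":0.02,"wz":0},{"tx":-0.2,"ty":0,"tz":-0.4,"wx":0,"wy":0.015,"wz":0},{"tx":-0.1,"ty":0,"tz":-0.4,"wx":0,"wy":0.01,"wz":0},{"tx":0,"ty":0,"tz":-0.4,"wx":0,"wy":0,"wz":0}])

```text
time_s: 9.53
ee_pos: [608.5, 7.4, 79.8]
ee_rot: [-180.0, -5.1, 20.9]
force: [0.3, 0.4, -3.1]
gripper_width: 21.5
gripper_force: 60.0
```

```bash
python3 - <<'E'
from h import *
delta([606.3,6.9,110],20.9,-5)
t=grab_frame("side"); b=t["color"][130:290,60:300]; a=grab_frame("wrist")["color"]
cv2.imwrite("pics/ts4.png",np.hstack([cv2.resize(a,(365,274)),cv2.resize(b,(411,274))])[...,::-1])
E
```

```text
t 9.53 at [608.5   7.4  79.8] [-179.99   -5.07   20.88] F [ 0.3  0.4 -3.1] T [-0.11  0.33 -0.01] grip 21.5 60.0
target [606.3   6.9 110. ] shift cm [ 0.04 -0.04 -3.03] turn [-0.0001 -0.0013 -0.0004] shift in target axes [ 0.04 -0.04 -3.03]
```

View pics/ts4.png

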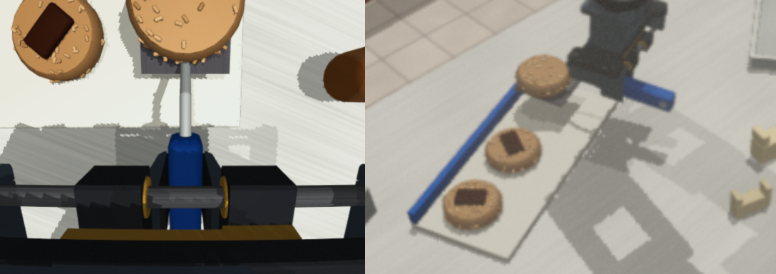

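The patty sits centred on the blade: wrist picture (185,20), side crop (543,75). It is clear of the board. Now lift higher.

Call:
move_arm(plan=[{"tx":0,"ty":0,"tz":-0.6,"wx":0,"wy":0,"wz":0},{"tx":0,"ty":0,"tz":-0.8,"wx":0,"wy":0,"wz":0},{"tx":0,"ty":0,"tz":-0.9,"wx":0,"wy":0,"wz":0},{"tx":0,"ty":0,"tz":-0.9,"wx":0,"wy":0,"wz":0},{"tx":0,"ty":0,"tz":-0.9,"wx":0,"wy":0,"wz":0},{"tx":0,"ty":0,"tz":-0.9,"wx":0,"wy":0,"wz":0},{"tx":0,"ty":0,"tz":-0.8,"wx":0,"wy":0,"wz":0},{"tx":0,"ty":0,"tz":-0.6,"wx":0,"wy":0,"wz":0},{"tx":0,"ty":0,"tz":-0.4,"wx":0,"wy":0,"wz":0},{"tx":0,"ty":0,"tz":-0.2,"wx":0,"wy":0,"wz":0},{"tx":0,"ty":0,"tz":0,"wx":0,"wy":0,"wz":0}])

```text
time_s: 10.55
ee_pos: [603.6, 5.4, 149.2]
ee_rot: [180.0, -5.1, 20.9]
force: [0.3, -0.2, -3.1]
gripper_width: 21.7
gripper_force: 60.0
```

```bash
cat >> h.py <<'E'
def path(pos,yaw,pitch,n):
    s=env.state(); R0=Ro.from_euler('xyz',s['ee_rot'],degrees=True); p0=s['ee_pos']
    e0=s['ee_rot']; k=np.linspace(0,1,n+1); u=k**3*(10-15*k+6*k*k)
    u=(u+2*k*k*(3-2*k))/3
    Rc=R0; pc=p0
    for i in range(1,n+1):
        y=e0[2]+u[i]*(yaw-e0[2]); q=e0[1]+u[i]*(pitch-e0[1])
        Rn=Ro.from_euler('ZY',[y,q],degrees=True)*Ro.from_euler('x',180,degrees=True); pn=p0+u[i]*(np.array(pos)-p0)
        print((Rc.inv().apply(pn-pc)/10).round(2),(Rc.inv()*Rn).as_rotvec().round(3)); Rc=Rn; pc=pn
E
python3 - <<'E'
from h import *
delta([455,-275,150],-55,-5)
path([455,-275,150],-55,-5,36)
E
```

```text
t 10.55 at [603.6   5.4 149.2] [179.99  -5.07  20.9 ] F [ 0.3 -0.2 -3.1] T [-0.18  0.27 -0.06] grip 21.7 60.0
target [ 455. -275.  150.] shift cm [-23.79  20.9   -2.19] turn [-1.1610e-01 -1.2000e-03  1.3196e+00] shift in target axes [14.4  28.26  1.18]
[-0.04  0.03 -0.  ] [-0.    -0.     0.002]
[-0.12  0.1  -0.01] [-0.001 -0.     0.006]
[-0.2   0.18 -0.02] [-0.001 -0.     0.011]
[-0.28  0.25 -0.03] [-0.001 -0.     0.016]
[-0.36  0.34 -0.03] [-0.002 -0.     0.02 ]
[-0.43  0.42 -0.04] [-0.002 -0.     0.025]
[-0.5   0.51 -0.05] [-0.003 -0.     0.03 ]
[-0.55  0.61 -0.05] [-0.003 -0.     0.034]
[-0.6   0.7  -0.06] [-0.003 -0.     0.038]
[-0.63  0.8  -0.06] [-0.004 -0.     0.042]
[-0.64  0.9  -0.06] [-0.004 -0.     0.046]
[-0.65  0.99 -0.06] [-0.004 -0.     0.049]
[-0.63  1.08 -0.06] [-0.005 -0.     0.052]
[-0.6   1.16 -0.06] [-0.005 -0.     0.054]
[-0.56  1.24 -0.05] [-0.005 -0.     0.056]
[-0.5   1.3  -0.05] [-0.005 -0.     0.058]
[-0.43  1.35 -0.04] [-0.005 -0.     0.059]
[-0.35  1.39 -0.03] [-0.005 -0.     0.059]
[-0.27  1.4  -0.03] [-0.005 -0.     0.059]
[-0.18  1.41 -0.02] [-0.005 -0.     0.059]
[-0.1   1.39 -0.01] [-0.005 -0.     0.058]
[-0.02  1.36 -0.  ] [-0.005 -0.     0.056]
[0.06 1.31 0.  ] [-0.005 -0.     0.054]
[0.12 1.25 0.01] [-0.005 -0.     0.052]
[0.18 1.17 0.01] [-0.004 -0.     0.049]
[0.22 1.08 0.02] [-0.004 -0.     0.046]
[0.25 0.99 0.02] [-0.004 -0.     0.042]
[0.26 0.88 0.02] [-0.003 -0.     0.038]
[0.26 0.78 0.02] [-0.003 -0.     0.034]
[0.25 0.67 0.02] [-0.003 -0.     0.03 ]
[0.23 0.56 0.02] [-0.002 -0.     0.025]
[0.2  0.45 0.02] [-0.002 -0.     0.02 ]
[0.16 0.34 0.01] [-0.001 -0.     0.016]
[0.12 0.24 0.01] [-0.001 -0.     0.011]
[0.07 0.14 0.01] [-0.001 -0.     0.006]
[0.02 0.04 0.  ] [-0.    -0.     0.002]
```

Call:
move_arm(plan=[{"tx":-0.04,"ty":0.03,"tz":0,"wx":0,"wy":0,"wz":0.002},{"tx":-0.12,"ty":0.1,"tz":-0.01,"wx":-0.001,"wy":0,"wz":0.006},{"tx":-0.2,"ty":0.18,"tz":-0.02,"wx":-0.001,"wy":0,"wz":0.011},{"tx":-0.28,"ty":0.25,"tz":-0.03,"wx":-0.001,"wy":0,"wz":0.016},{"tx":-0.36,"ty":0.34,"tz":-0.03,"wx":-0.002,"wy":0,"wz":0.02},{"tx":-0.43,"ty":0.42,"tz":-0.04,"wx":-0.002,"wy":0,"wz":0.025},{"tx":-0.5,"ty":0.51,"tz":-0.05,"wx":-0.003,"wy":0,"wz":0.03},{"tx":-0.55,"ty":0.61,"tz":-0.05,"wx":-0.003,"wy":0,"wz":0.034},{"tx":-0.6,"ty":0.7,"tz":-0.06,"wx":-0.003,"wy":0,"wz":0.038},{"tx":-0.63,"ty":0.8,"tz":-0.06,"wx":-0.004,"wy":0,"wz":0.042},{"tx":-0.64,"ty":0.9,"tz":-0.06,"wx":-0.004,"wy":0,"wz":0.046},{"tx":-0.65,"ty":0.99,"tz":-0.06,"wx":-0.004,"wy":0,"wz":0.049}])

```text
time_s: 11.55
ee_pos: [566.7, -63.7, 149.2]
ee_rot: [-180.0, -5.0, 2.3]
force: [0.4, -0.2, -3.6]
gripper_width: 22.0
gripper_force: 60.0
```

Call:
move_arm(plan=[{"tx":-0.63,"ty":1.08,"tz":-0.06,"wx":-0.005,"wy":0,"wz":0.052},{"tx":-0.6,"ty":1.16,"tz":-0.06,"wx":-0.005,"wy":0,"wz":0.054},{"tx":-0.56,"ty":1.24,"tz":-0.05,"wx":-0.005,"wy":0,"wz":0.056},{"tx":-0.5,"ty":1.3,"tz":-0.05,"wx":-0.005,"wy":0,"wz":0.058},{"tx":-0.43,"ty":1.35,"tz":-0.04,"wx":-0.005,"wy":0,"wz":0.059},{"tx":-0.35,"ty":1.39,"tz":-0.03,"wx":-0.005,"wy":0,"wz":0.059},{"tx":-0.27,"ty":1.4,"tz":-0.03,"wx":-0.005,"wy":0,"wz":0.059},{"tx":-0.18,"ty":1.41,"tz":-0.02,"wx":-0.005,"wy":0,"wz":0.059},{"tx":-0.1,"ty":1.39,"tz":-0.01,"wx":-0.005,"wy":0,"wz":0.058},{"tx":-0.02,"ty":1.36,"tz":0,"wx":-0.005,"wy":0,"wz":0.056},{"tx":0.06,"ty":1.31,"tz":0,"wx":-0.005,"wy":0,"wz":0.054},{"tx":0.12,"ty":1.25,"tz":0.01,"wx":-0.005,"wy":0,"wz":0.052}])

```text
time_s: 12.55
ee_pos: [490.2, -208.3, 149.6]
ee_rot: [-180.0, -5.1, -36.6]
force: [-0.2, 0.0, -3.1]
gripper_width: 21.8
gripper_force: 60.0
```

Call:
move_arm(plan=[{"tx":0.18,"ty":1.17,"tz":0.01,"wx":-0.004,"wy":0,"wz":0.049},{"tx":0.22,"ty":1.08,"tz":0.02,"wx":-0.004,"wy":0,"wz":0.046},{"tx":0.25,"ty":0.99,"tz":0.02,"wx":-0.004,"wy":0,"wz":0.042},{"tx":0.26,"ty":0.88,"tz":0.02,"wx":-0.003,"wy":0,"wz":0.038},{"tx":0.26,"ty":0.78,"tz":0.02,"wx":-0.003,"wy":0,"wz":0.034},{"tx":0.25,"ty":0.67,"tz":0.02,"wx":-0.003,"wy":0,"wz":0.03},{"tx":0.23,"ty":0.56,"tz":0.02,"wx":-0.002,"wy":0,"wz":0.025},{"tx":0.2,"ty":0.45,"tz":0.02,"wx":-0.002,"wy":0,"wz":0.02},{"tx":0.16,"ty":0.34,"tz":0.01,"wx":-0.001,"wy":0,"wz":0.016},{"tx":0.12,"ty":0.24,"tz":0.01,"wx":-0.001,"wy":0,"wz":0.011},{"tx":0.07,"ty":0.14,"tz":0.01,"wx":-0.001,"wy":0,"wz":0.006},{"tx":0.02,"ty":0.04,"tz":0,"wx":0,"wy":0,"wz":0.002}])

```text
time_s: 13.55
ee_pos: [455.3, -275.6, 149.5]
ee_rot: [-180.0, -5.0, -54.7]
force: [0.5, -0.1, -3.4]
gripper_width: 21.7
gripper_force: 60.0
```

```bash
python3 - <<'E'
from h import *
delta([455,-275,70],-55,-5)
t=grab_frame("side"); b=t["color"][70:250,230:470]; a=grab_frame("wrist")["color"]
cv2.imwrite("pics/ts5.png",np.hstack([cv2.resize(a,(365,274)),cv2.resize(b,(365,274))])[...,::-1])
E
```

```text
t 13.55 at [ 455.3 -275.6  149.5] [-180.     -5.03  -54.7 ] F [ 0.5 -0.1 -3.4] T [ 0.39  0.22 -0.06] grip 21.7 60.0
target [ 455. -275.   70.] shift cm [-0.77 -0.01  7.92] turn [-0.0005 -0.0006  0.0052] shift in target axes [-0.76 -0.01  7.92]
```

View pics/ts5.png

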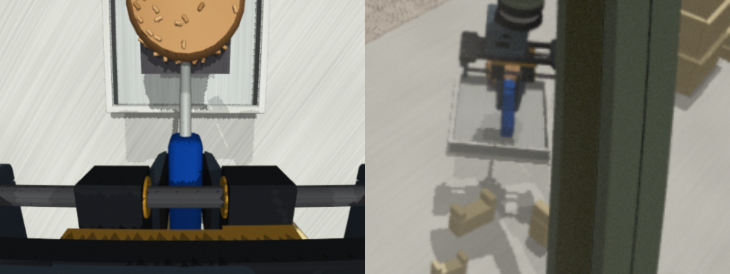

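The wrist picture shows the patty centred on the blade, with the tray's side walls even about it (columns 110 and 260). Plan the descent with the tip as reference.

```bash
cat >> h.py <<'E'
def tpath(stages):
    """stages: (tip xyz, yaw, pitch, n); offsets TCP->tip (160,0,-32)"""
    s=env.state(); e=s['ee_rot']; M=Ro.from_euler('x',180,degrees=True); o=np.array([160,0,-32.])
    Rs=lambda y,q:Ro.from_euler('ZY',[y,q],degrees=True)
    y0,q0=e[2],e[1]; t0=s['ee_pos']+Rs(y0,q0).apply(o); print("tip now",t0.round(1)); Rc=Rs(y0,q0)*M; pc=s['ee_pos']
    for tip,y1,q1,n in stages:
        k=np.linspace(0,1,n+1); u=k*k*(3-2*k); t1=np.array(tip,float)
        for i in range(1,n+1):
            R=Rs(y0+u[i]*(y1-y0),q0+u[i]*(q1-q0)); p=t0+u[i]*(t1-t0)-R.apply(o)
            print((Rc.inv().apply(p-pc)/10).round(2),(Rc.inv()*(R*M)).as_rotvec().round(3)); Rc=R*M; pc=p
        print("--",pc.round(1)); y0,q0,t0=y1,q1,t1
E
python3 - <<'E'
from h import *
tpath([((547,-406,14),-55,-1,20),((547,-406,6.5),-55,18,24)])
E
```

```text
tip now [ 549.2 -407.7  131.7]
[-0.01 -0.    0.08] [-0.    -0.001  0.   ]
[-0.02 -0.    0.22] [-0.    -0.001  0.   ]
[-0.03 -0.    0.35] [-0.    -0.002  0.   ]
[-0.04 -0.    0.46] [-0.    -0.003  0.   ]
[-0.05 -0.    0.55] [-0.    -0.004  0.   ]
[-0.06 -0.    0.63] [-0.    -0.004  0.   ]
[-0.06 -0.    0.7 ] [-0.    -0.005  0.   ]
[-0.06 -0.    0.74] [-0.    -0.005  0.   ]
[-0.06 -0.    0.78] [-0.    -0.005  0.   ]
[-0.05 -0.    0.79] [-0.    -0.005  0.   ]
[-0.05 -0.    0.79] [-0.    -0.005  0.   ]
[-0.04 -0.    0.78] [-0.    -0.005  0.   ]
[-0.04 -0.    0.75] [-0.    -0.005  0.   ]
[-0.03 -0.    0.7 ] [-0.    -0.005  0.   ]
[-0.03 -0.    0.64] [-0.    -0.004  0.   ]
[-0.02 -0.    0.56] [-0.    -0.004  0.   ]
[-0.01 -0.    0.46] [-0.    -0.003  0.   ]
[-0.01 -0.    0.35] [-0.    -0.002  0.   ]
[-0.01 -0.    0.22] [-0.    -0.001  0.   ]
[-0.   -0.    0.08] [-0.    -0.001  0.   ]
-- [ 454.9 -274.5   43.2]
[ 0.01 -0.   -0.02] [ 0.    -0.002 -0.   ]
[ 0.02 -0.   -0.07] [ 0.    -0.005 -0.   ]
[ 0.03  0.   -0.11] [ 0.    -0.008 -0.   ]
[ 0.03 -0.   -0.14] [ 0.   -0.01  0.  ]
[ 0.04  0.   -
[... 156 characters left out ...]
]
[ 0.07 -0.   -0.26] [-0.    -0.019 -0.   ]
[ 0.07 -0.   -0.27] [ 0.   -0.02 -0.  ]
[ 0.07  0.   -0.28] [ 0.   -0.02 -0.  ]
[ 0.08 -0.   -0.28] [ 0.    -0.021 -0.   ]
[ 0.08  0.   -0.28] [ 0.    -0.021 -0.   ]
[ 0.08  0.   -0.28] [ 0.   -0.02  0.  ]
[ 0.07  0.   -0.27] [ 0.   -0.02 -0.  ]
[ 0.07  0.   -0.26] [ 0.    -0.019 -0.   ]
[ 0.07 -0.   -0.25] [-0.    -0.018  0.   ]
[ 0.06 -0.   -0.23] [ 0.    -0.016  0.   ]
[ 0.06  0.   -0.2 ] [ 0.    -0.015 -0.   ]
[ 0.05 -0.   -0.17] [ 0.    -0.013  0.   ]
[ 0.04  0.   -0.14] [-0.   -0.01  0.  ]
[ 0.03 -0.   -0.11] [ 0.    -0.008  0.   ]
[ 0.02  0.   -0.07] [ 0.    -0.005 -0.   ]
[ 0.01  0.   -0.02] [ 0.    -0.002  0.   ]
-- [ 465.4 -289.5   86.4]
```

Call:
move_arm(plan=[{"tx":-0.03,"ty":0,"tz":0.3,"wx":0,"wy":-0.003,"wz":0.002},{"tx":-0.05,"ty":0,"tz":0.6,"wx":0,"wy":-0.006,"wz":0.003},{"tx":-0.06,"ty":0,"tz":0.9,"wx":0,"wy":-0.006,"wz":0},{"tx":-0.07,"ty":0,"tz":1.1,"wx":0,"wy":-0.006,"wz":0},{"tx":-0.08,"ty":0,"tz":1.2,"wx":0,"wy":-0.006,"wz":0},{"tx":-0.08,"ty":0,"tz":1.2,"wx":0,"wy":-0.006,"wz":0},{"tx":-0.07,"ty":0,"tz":1.2,"wx":0,"wy":-0.006,"wz":0},{"tx":-0.06,"ty":0,"tz":1.2,"wx":0,"wy":-0.006,"wz":0},{"tx":-0.06,"ty":0,"tz":1.1,"wx":0,"wy":-0.006,"wz":0},{"tx":-0.05,"ty":0,"tz":0.9,"wx":0,"wy":-0.006,"wz":0},{"tx":-0.04,"ty":0,"tz":0.6,"wx":0,"wy":-0.006,"wz":0},{"tx":-0.03,"ty":0,"tz":0.3,"wx":0,"wy":-0.006,"wz":0}])

```text
time_s: 14.65
ee_pos: [454.6, -274.8, 42.2]
ee_rot: [180.0, -1.0, -55.0]
force: [0.9, 0.6, -3.0]
gripper_width: 21.6
gripper_force: 60.0
```

```bash
python3 - <<'E'
from h import *
delta([454.9,-274.5,43],-55,-1)
E
```

```text
t 14.65 at [ 454.6 -274.8   42.2] [179.99  -0.98 -54.96] F [ 0.9  0.6 -3. ] T [ 0.35  0.14 -0.07] grip 21.6 60.0
target [ 454.9 -274.5   43. ] shift cm [-0.   -0.04 -0.08] turn [0.0001 0.0004 0.0006] shift in target axes [-0.   -0.04 -0.08]
```

Call:
move_arm(plan=[{"tx":0.02,"ty":0,"tz":-0.1,"wx":0,"wy":-0.006,"wz":0},{"tx":0.04,"ty":0,"tz":-0.16,"wx":0,"wy":-0.012,"wz":0},{"tx":0.05,"ty":0,"tz":-0.22,"wx":0,"wy":-0.016,"wz":0},{"tx":0.06,"ty":0,"tz":-0.27,"wx":0,"wy":-0.02,"wz":0},{"tx":0.07,"ty":0,"tz":-0.28,"wx":0,"wy":-0.02,"wz":0},{"tx":0.08,"ty":0,"tz":-0.28,"wx":0,"wy":-0.02,"wz":0},{"tx":0.08,"ty":0,"tz":-0.28,"wx":0,"wy":-0.02,"wz":0},{"tx":0.08,"ty":0,"tz":-0.28,"wx":0,"wy":-0.02,"wz":0},{"tx":0.08,"ty":0,"tz":-0.28,"wx":0,"wy":-0.02,"wz":0},{"tx":0.08,"ty":0,"tz":-0.28,"wx":0,"wy":-0.02,"wz":0},{"tx":0.08,"ty":0,"tz":-0.28,"wx":0,"wy":-0.02,"wz":0},{"tx":0.08,"ty":0,"tz":-0.28,"wx":0,"wy":-0.02,"wz":0}])

```text
time_s: 15.65
ee_pos: [461.7, -284.1, 73.7]
ee_rot: [-179.9, 11.1, -54.9]
force: [0.1, -0.3, -3.4]
gripper_width: 21.6
gripper_force: 60.0
```

Call:
move_arm(plan=[{"tx":0.08,"ty":0,"tz":-0.28,"wx":0,"wy":-0.02,"wz":0},{"tx":0.08,"ty":0,"tz":-0.28,"wx":0,"wy":-0.02,"wz":0},{"tx":0.08,"ty":0,"tz":-0.28,"wx":0,"wy":-0.02,"wz":0},{"tx":0.07,"ty":0,"tz":-0.27,"wx":0,"wy":-0.02,"wz":0},{"tx":0.06,"ty":0,"tz":-0.23,"wx":0,"wy":-0.018,"wz":0},{"tx":0.05,"ty":0,"tz":-0.2,"wx":0,"wy":-0.015,"wz":0},{"tx":0.03,"ty":0,"tz":-0.1,"wx":0,"wy":-0.008,"wz":0},{"tx":0,"ty":0,"tz":0,"wx":0,"wy":0,"wz":0},{"tx":0,"ty":0,"tz":0,"wx":0,"wy":0,"wz":0},{"tx":0,"ty":0,"tz":0,"wx":0,"wy":0,"wz":0}])

```text
time_s: 16.48
ee_pos: [465.5, -290.2, 87.4]
ee_rot: [-180.0, 18.1, -55.0]
force: [-0.3, 0.1, -3.5]
gripper_width: 21.6
gripper_force: 60.0
```

```bash
python3 - <<'E'
from h import *
delta([465.4,-289.5,86.4],-55,18)
s=env.state(); print("tip",(s['ee_pos']+Ro.from_euler('xyz',s['ee_rot'],degrees=True).apply([160,0,32])).round(1))
t=grab_frame("side"); b=t["color"][70:250,230:470]; a=grab_frame("wrist")["color"]
cv2.imwrite("pics/ts6.png",np.hstack([cv2.resize(a,(365,274)),cv2.resize(b,(365,274))])[...,::-1])
E
```

```text
t 16.48 at [ 465.5 -290.2   87.4] [-179.97   18.1   -54.95] F [-0.3  0.1 -3.5] T [-0.03 -0.07 -0.04] grip 21.6 60.0
target [ 465.4 -289.5   86.4] shift cm [-0.03 -0.03  0.11] turn [-0.0002  0.0018  0.0008] shift in target axes [-0.03 -0.03  0.11]
tip [ 547.2 -406.5    7.2]
```

View pics/ts6.png

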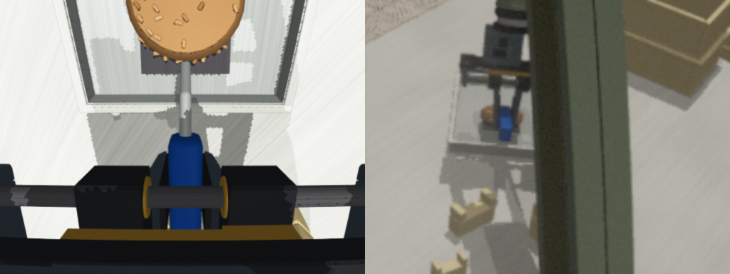

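The wrist picture shows the patty still on the blade at (185,20) at 18°, so it needs a steeper tilt about the tip.

Call:
move_arm(plan=[{"tx":0.06,"ty":0,"tz":-0.32,"wx":0,"wy":-0.02,"wz":0},{"tx":0.06,"ty":0,"tz":-0.32,"wx":0,"wy":-0.02,"wz":0},{"tx":0.06,"ty":0,"tz":-0.32,"wx":0,"wy":-0.02,"wz":0},{"tx":0.06,"ty":0,"tz":-0.32,"wx":0,"wy":-0.02,"wz":0},{"tx":0.06,"ty":0,"tz":-0.32,"wx":0,"wy":-0.02,"wz":0},{"tx":0.06,"ty":0,"tz":-0.32,"wx":0,"wy":-0.02,"wz":0},{"tx":0,"ty":0,"tz":0,"wx":0,"wy":0,"wz":0},{"tx":0,"ty":0,"tz":0,"wx":0,"wy":0,"wz":0},{"tx":0,"ty":0,"tz":0,"wx":0,"wy":0,"wz":0},{"tx":0,"ty":0,"tz":0,"wx":0,"wy":0,"wz":0}])

```text
time_s: 17.42
ee_pos: [471.3, -298.3, 103.9]
ee_rot: [-180.0, 25.0, -54.9]
force: [0.1, 0.3, -2.9]
gripper_width: 21.8
gripper_force: 60.0
```

```bash
cat > pat.py <<'E'
from h import *
s=env.state(); R=Ro.from_euler('xyz',s['ee_rot'],degrees=True); print("tip",(s['ee_pos']+R.apply([160,0,32])).round(1),s['ee_rot'].round(1),"F",s['force'].round(1))
f=grab_frame("wrist"); m=cv2.inRange(cv2.cvtColor(f["color"],cv2.COLOR_RGB2HSV),(5,70,60),(22,255,255)); m[230:]=0
c=max(cv2.findContours(m,cv2.RETR_EXTERNAL,cv2.CHAIN_APPROX_NONE)[0],key=cv2.contourArea); x,y,w,h=cv2.boundingRect(c)
print("patty px box",x,y,w,h,"rear px",y+h); 
# intersect the rear point with blade plane
o,d=ray(f,x+w/2,y+h); n=R.apply([0,0,1]); b=s['ee_pos']+R.apply([0,0,30]); p=o+d*((b-o)@n)/(d@n); print("rear in spatula x,y",(R.inv().apply(p-s['ee_pos'])).round(1))
E
python3 pat.py
```

```text
tip [ 546.8 -405.9    7.3] [-180.    25.   -54.9] F [ 0.1  0.3 -2.9]
patty px box 182 0 156 65 rear px 65
rear in spatula x,y [94.2  1.  30. ]
```

Call:
move_arm(plan=[{"tx":0.06,"ty":0,"tz":-0.32,"wx":0,"wy":-0.02,"wz":0},{"tx":0.06,"ty":0,"tz":-0.32,"wx":0,"wy":-0.02,"wz":0},{"tx":0.06,"ty":0,"tz":-0.32,"wx":0,"wy":-0.02,"wz":0},{"tx":0,"ty":0,"tz":0,"wx":0,"wy":0,"wz":0},{"tx":0,"ty":0,"tz":0,"wx":0,"wy":0,"wz":0},{"tx":0,"ty":0,"tz":0,"wx":0,"wy":0,"wz":0}])

```text
time_s: 17.97
ee_pos: [474.8, -303.2, 111.8]
ee_rot: [-180.0, 28.4, -54.9]
force: [-1.0, 0.6, -2.9]
gripper_width: 21.7
gripper_force: 60.0
```

```bash
python3 pat.py
```

```text
tip [ 546.9 -406.     7.5] [-180.    28.4  -54.9] F [-1.   0.6 -2.9]
patty px box 182 0 155 62 rear px 62
rear in spatula x,y [95.9  0.7 30. ]
```

The rear rim is at spatula x of about 96, so the front rim has reached the tray floor. Draw the blade straight back from under the patty.

Call:
move_arm(plan=[{"tx":-0.44,"ty":0,"tz":0.24,"wx":0,"wy":0,"wz":0},{"tx":-0.88,"ty":0,"tz":0.48,"wx":0,"wy":0,"wz":0},{"tx":-1.32,"ty":0,"tz":0.72,"wx":0,"wy":0,"wz":0},{"tx":-0.88,"ty":0,"tz":0.48,"wx":0,"wy":0,"wz":0},{"tx":0,"ty":0,"tz":0,"wx":0,"wy":0,"wz":0},{"tx":0,"ty":0,"tz":0,"wx":0,"wy":0,"wz":0}])

```text
time_s: 18.52
ee_pos: [451.6, -270.1, 112.0]
ee_rot: [-180.0, 28.4, -54.9]
force: [0.3, 0.1, -1.5]
gripper_width: 21.8
gripper_force: 60.0
```

```bash
python3 pat.py
```

```text
tip [ 523.7 -372.8    7.7] [-180.    28.4  -54.9] F [ 0.3  0.1 -1.5]
patty px box 364 210 50 20 rear px 230
rear in spatula x,y [-5.2 84.  30. ]
```

Call:
move_arm(plan=[{"tx":-0.88,"ty":0,"tz":0.48,"wx":0,"wy":0,"wz":0},{"tx":-0.88,"ty":0,"tz":0.48,"wx":0,"wy":0,"wz":0},{"tx":0.4,"ty":0,"tz":-0.8,"wx":0,"wy":0,"wz":0},{"tx":0.6,"ty":0,"tz":-1.2,"wx":0,"wy":0,"wz":0},{"tx":-0.8,"ty":0,"tz":-1.8,"wx":0,"wy":0,"wz":0},{"tx":-0.8,"ty":0,"tz":-1.8,"wx":0,"wy":0,"wz":0},{"tx":-0.8,"ty":0,"tz":-1.8,"wx":0,"wy":0,"wz":0},{"tx":-0.8,"ty":0,"tz":-1.8,"wx":0,"wy":0,"wz":0},{"tx":-0.8,"ty":0,"tz":-1.8,"wx":0,"wy":0.06,"wz":0},{"tx":-0.8,"ty":0,"tz":-1.0,"wx":0,"wy":0.1,"wz":0},{"tx":0,"ty":0,"tz":0,"wx":0,"wy":0.12,"wz":0},{"tx":0,"ty":0,"tz":0,"wx":0,"wy":0.12,"wz":0}])

```text
time_s: 19.57
ee_pos: [455.5, -275.2, 237.2]
ee_rot: [-179.9, 4.9, -55.0]
force: [0.9, 0.4, -2.3]
gripper_width: 21.8
gripper_force: 60.0
```

```bash
python3 - <<'E'
from h import *
delta([475.6,-146.1,130],-21.1,0)
f=grab_frame("top"); t=grab_frame("side"); w=grab_frame("wrist")
m=cv2.inRange(cv2.cvtColor(f["color"],cv2.COLOR_RGB2HSV),(5,70,60),(22,255,255)); n,l,st,c=cv2.connectedComponentsWithStats(m)
for i in range(1,n):
    if 250<st[i][4]<900:
        x,y,ww,h,_=st[i]; p=onz(f,x+ww/2,y+h/2,17); d=p[:2]-[547.4,-406]; a=np.radians(-54.9); print(st[i],p.round(1),"tray xy",round(d@[np.cos(a),np.sin(a)],1),round(d@[-np.sin(a),np.cos(a)],1))
a=f["color"][90:270,270:450]; b=t["color"][90:210,250:400]
cv2.imwrite("pics/ts7.png",np.hstack([cv2.resize(a,(274,274)),cv2.resize(b,(274,274)),cv2.resize(w["color"],(250,274))])[...,::-1])
E
```

```text
t 19.57 at [ 455.5 -275.2  237.2] [-179.85    4.91  -55.01] F [ 0.9  0.4 -2.3] T [ 0.08  0.01 -0.01] grip 21.8 60.0
target [ 475.6 -146.1  130. ] shift cm [-8.48 -9.02 11.51] turn [-0.0278  0.0824 -0.5915] shift in target axes [ -2.78 -12.77  10.72]
[172 127  28  27 475] [676.6 161.   17. ] tray xy -389.6 431.7
[135 140  28  27 487] [634.8 269.3  17. ] tray xy -502.3 459.8
```

View pics/ts7.png

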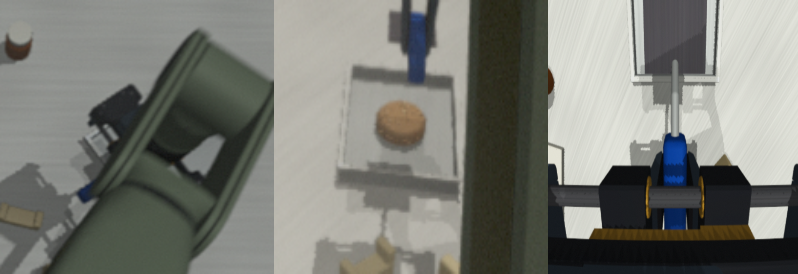

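The side crop shows the patty lying flat, right side up, near the tray's middle at (400,122), and the wrist picture shows the blade empty. Return the spatula.

Call:
move_arm(plan=[{"tx":0,"ty":0,"tz":0,"wx":0,"wy":0.085,"wz":0},{"tx":0,"ty":0,"tz":0,"wx":0,"wy":0,"wz":-0.118},{"tx":0,"ty":0,"tz":0,"wx":0,"wy":0,"wz":-0.118},{"tx":0,"ty":0,"tz":0,"wx":0,"wy":0,"wz":-0.118},{"tx":0,"ty":0,"tz":0,"wx":0,"wy":0,"wz":-0.118},{"tx":0,"ty":0,"tz":0,"wx":0,"wy":0,"wz":-0.118},{"tx":-0.5,"ty":-2.1,"tz":1.5,"wx":0,"wy":0,"wz":0},{"tx":-0.5,"ty":-2.1,"tz":2.0,"wx":0,"wy":0,"wz":0},{"tx":-0.5,"ty":-2.1,"tz":2.0,"wx":0,"wy":0,"wz":0},{"tx":-0.5,"ty":-2.1,"tz":2.0,"wx":0,"wy":0,"wz":0},{"tx":-0.4,"ty":-2.1,"tz":2.0,"wx":0,"wy":0,"wz":0},{"tx":-0.4,"ty":-2.1,"tz":1.5,"wx":0,"wy":0,"wz":0}])

```text
time_s: 20.72
ee_pos: [473.2, -144.4, 124.0]
ee_rot: [-179.6, 0.8, -21.2]
force: [0.7, -0.6, -1.3]
gripper_width: 21.8
gripper_force: 60.0
```

```bash
python3 - <<'E'
from h import *
delta([475.6,-146.1,32],-21.1,0)
E
```

```text
t 20.72 at [ 473.2 -144.4  124. ] [-179.61    0.75  -21.24] F [ 0.7 -0.6 -1.3] T [ 0.04  0.02 -0.06] grip 21.8 60.0
target [ 475.6 -146.1   32. ] shift cm [0.41 0.14 9.19] turn [-0.0068  0.0131 -0.0025] shift in target axes [0.29 0.07 9.2 ]
```

Call:
move_arm(plan=[{"tx":0.29,"ty":0.07,"tz":0.5,"wx":-0.007,"wy":0.013,"wz":-0.0025},{"tx":0,"ty":0,"tz":1.2,"wx":0,"wy":0,"wz":0},{"tx":0,"ty":0,"tz":1.4,"wx":0,"wy":0,"wz":0},{"tx":0,"ty":0,"tz":1.4,"wx":0,"wy":0,"wz":0},{"tx":0,"ty":0,"tz":1.2,"wx":0,"wy":0,"wz":0},{"tx":0,"ty":0,"tz":0.9,"wx":0,"wy":0,"wz":0},{"tx":0,"ty":0,"tz":0.7,"wx":0,"wy":0,"wz":0},{"tx":0,"ty":0,"tz":0.5,"wx":0,"wy":0,"wz":0},{"tx":0,"ty":0,"tz":0.5,"wx":0,"wy":0,"wz":0},{"tx":0,"ty":0,"tz":0,"wx":0,"wy":0,"wz":0},{"tx":0,"ty":0,"tz":0,"wx":0,"wy":0,"wz":0}])

```text
time_s: 21.63
ee_pos: [475.1, -146.3, 43.1]
ee_rot: [180.0, -0.2, -21.0]
force: [0.1, 0.7, -2.7]
gripper_width: 21.9
gripper_force: 60.0
```

```bash
python3 - <<'E'
from h import *
delta([475.6,-146.1,32],-21.1,0)
E
```

```text
t 21.63 at [ 475.1 -146.3   43.1] [179.97  -0.23 -21.02] F [ 0.1  0.7 -2.7] T [ 0.06  0.08 -0.03] grip 21.9 60.0
target [ 475.6 -146.1   32. ] shift cm [ 0.04 -0.04  1.11] turn [ 0.0004 -0.004   0.0014] shift in target axes [ 0.04 -0.04  1.11]
```

Call:
move_arm(plan=[{"tx":0.03,"ty":-0.03,"tz":0.4,"wx":0,"wy":-0.003,"wz":0},{"tx":0,"ty":0,"tz":0.3,"wx":0,"wy":0,"wz":0},{"tx":0,"ty":0,"tz":0.2,"wx":0,"wy":0,"wz":0},{"tx":0,"ty":0,"tz":0.15,"wx":0,"wy":0,"wz":0},{"tx":0,"ty":0,"tz":0,"wx":0,"wy":0,"wz":0},{"tx":0,"ty":0,"tz":0,"wx":0,"wy":0,"wz":0}])

```text
time_s: 22.13
ee_pos: [475.3, -146.0, 32.5]
ee_rot: [180.0, -0.1, -21.0]
force: [-0.1, 0.1, -0.9]
gripper_width: 21.7
gripper_force: 60.0
```

```bash
python3 - <<'E'
from h import *
delta([475.6,-146.1,32],-21.1,0)
E
```

```text
t 22.13 at [ 475.3 -146.    32.5] [ 1.7997e+02 -6.0000e-02 -2.1020e+01] F [-0.1  0.1 -0.9] T [0.03 0.06 0.01] grip 21.7 60.0
target [ 475.6 -146.1   32. ] shift cm [ 0.03 -0.    0.05] turn [ 0.0005 -0.001   0.0015] shift in target axes [ 0.03 -0.    0.05]
```

Back at the grasp pose; open gently, then rise.

Call:
move_arm(plan=[{"tx":0,"ty":0,"tz":0.04,"wx":0,"wy":0,"wz":0},{"tx":0,"ty":0,"tz":0,"wx":0,"wy":0,"wz":0},{"tx":0,"ty":0,"tz":0,"wx":0,"wy":0,"wz":0},{"tx":0,"ty":0,"tz":0,"wx":0,"wy":0,"wz":0}], gripper=2.6)

```text
time_s: 22.47
ee_pos: [475.5, -146.1, 32.4]
ee_rot: [180.0, -0.1, -21.0]
force: [0.6, -0.4, 0.7]
gripper_width: 26.0
gripper_force: 0.0
```

Call:
move_arm(plan=[{"tx":0,"ty":0,"tz":0,"wx":0,"wy":0,"wz":0},{"tx":0,"ty":0,"tz":0,"wx":0,"wy":0,"wz":0},{"tx":0,"ty":0,"tz":0,"wx":0,"wy":0,"wz":0},{"tx":0,"ty":0,"tz":0,"wx":0,"wy":0,"wz":0},{"tx":0,"ty":0,"tz":0,"wx":0,"wy":0,"wz":0},{"tx":0,"ty":0,"tz":0,"wx":0,"wy":0,"wz":0},{"tx":0,"ty":0,"tz":-0.5,"wx":0,"wy":0,"wz":0},{"tx":0,"ty":0,"tz":-1.5,"wx":0,"wy":0,"wz":0},{"tx":0,"ty":0,"tz":-2.5,"wx":0,"wy":0,"wz":0},{"tx":0,"ty":0,"tz":-3,"wx":0,"wy":0,"wz":0},{"tx":0,"ty":0,"tz":-3,"wx":0,"wy":0,"wz":0},{"tx":0,"ty":0,"tz":-3,"wx":0,"wy":0,"wz":0}], gripper=7)

```text
time_s: 23.47
ee_pos: [474.9, -145.8, 168.8]
ee_rot: [180.0, -0.1, -21.0]
force: [-0.2, -0.7, -0.3]
gripper_width: 70.1
gripper_force: 0.0
```

Call:
move_arm(plan=[{"tx":-2,"ty":2,"tz":-1,"wx":0,"wy":0,"wz":0},{"tx":-3,"ty":2,"tz":-1,"wx":0,"wy":0,"wz":0},{"tx":-3,"ty":2,"tz":-1,"wx":0,"wy":0,"wz":0},{"tx":-3,"ty":2,"tz":-1,"wx":0,"wy":0,"wz":0},{"tx":0,"ty":0,"tz":0,"wx":0,"wy":0,"wz":0},{"tx":0,"ty":0,"tz":0,"wx":0,"wy":0,"wz":0},{"tx":0,"ty":0,"tz":0,"wx":0,"wy":0,"wz":0}])

```text
time_s: 24.05
ee_pos: [344.3, -181.2, 207.5]
ee_rot: [180.0, -0.2, -21.0]
force: [-1.0, -0.3, -0.0]
gripper_width: 69.9
gripper_force: 0.0
```

```bash
python3 - <<'E'
from h import *
delta([475.6,-146.1,32],-21.1,0)
f=grab_frame("top"); t=grab_frame("side"); w=grab_frame("wrist")
m=cv2.inRange(cv2.cvtColor(f["color"],cv2.COLOR_RGB2HSV),(5,70,60),(22,255,255)); n,l,st,c=cv2.connectedComponentsWithStats(m)
for i in range(1,n):
    if 250<st[i][4]<900: print("top",st[i])
m=cv2.inRange(cv2.cvtColor(t["color"],cv2.COLOR_RGB2HSV),(5,70,60),(22,255,255)); n,l,st,c=cv2.connectedComponentsWithStats(m)
for i in range(1,n):
    if 250<st[i][4]<900 and st[i][2]<40:
        x,y,ww,h,_=st[i]; p=onz(t,x+ww/2,y+h/2,17); d=p[:2]-[547.4,-406]; a=np.radians(-54.9); print("side",st[i],p.round(1),"tray xy",round(d@[np.cos(a),np.sin(a)],1),round(d@[-np.sin(a),np.cos(a)],1))
for n,g in(("top",f),("side",t),("wrist",w)):
    m=cv2.inRange(cv2.cvtColor(g["color"],cv2.COLOR_RGB2HSV),(105,120,40),(130,255,255)); k,l,st,c=cv2.connectedComponentsWithStats(m)
    for i in range(1,k):
        if st[i][4]>100:
            W=np.array([onz(g,*q,60)[:2] for q in np.argwhere(l==i)[:,::-1]]).astype(np.float32); r=cv2.minAreaRect(W); print(n,"blue",st[i],np.round(r[0],1),np.round(r[1],1),round(r[2],1))
a=f["color"][90:300,230:440]; b=t["color"][90:260,170:400]
cv2.imwrite("pics/ts8.png",np.hstack([cv2.resize(a,(274,274)),cv2.resize(b,(370,274))])[...,::-1])
E
```

```text
t 24.05 at [ 344.3 -181.2  207.5] [ 1.7998e+02 -1.6000e-01 -2.1050e+01] F [-1.  -0.3 -0. ] T [ 0.06  0.01 -0.  ] grip 69.9 0.0
target [ 475.6 -146.1   32. ] shift cm [10.95 -8.   17.58] turn [ 0.0004 -0.0027  0.0009] shift in target axes [10.99 -8.01 17.55]
top [172 127  28  27 466]
top [135 140  28  27 481]
top [365 171  28  28 594]
side [199 146  17  21 293] [ 746.9 -126.7   17. ] tray xy -113.8 323.8
side [340 203  27  28 256] [ 288.7 -207.    17. ] tray xy -311.6 -97.2
side [130 205  33  26 587] [675.5 159.   17. ] tray xy -388.6 429.6
side [106 235  34  29 754] [632.4 267.   17. ] tray xy -501.7 456.5
top blue [124 101 110  40 448] [722.9 176.6] [ 12.9 335.7] 21.0
top blue [285 195  12  20 130] [ 480.1 -146.9] [18.5 55.4] 68.3
side blue [ 86 170  72  89 323] [703.6 204.3] [ 16.3 337. ] 22.8
side blue [277 177  27  29 185] [ 446.1 -134.3] [ 16.  119.6] 68.6
wrist blue [ 159   25   33  139 3584] [ 447.3 -137.5] [ 24.5 123. ] 68.9
```

View pics/ts8.png

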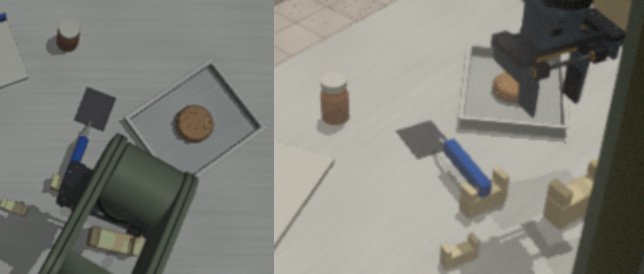

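The pictures show the patty flat in the tray's middle at top pixel (379,185). The handle is back in the notch, with the same side-view box as at the start. The topped patties and the jar are unmoved. Handing in.

```bash
python3 -c "
from workcell import env
print(env.job_done())"
```

```text
the job is handed in; nothing more can be done
None
```

The job is handed in at about 24 s of the 64 s: the last pictures show the bare patty flat in the middle of the tray, the spatula back in its rest and the topped patties and jar unmoved; the judge's verdict was not reported back.

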